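Hang the griddle scraper in the utensil cabinet

ROBOT

A 7-joint arm with a two-finger parallel gripper is mounted at the origin on the work surface. World frame = base frame: x ahead of the robot, y to its left, z up, the work surface at z = 0. Lengths are in m, angles in rad, forces in N, time in s.
With the tool pointing down it reaches from about 0.4 to 0.85 m from the base axis. Payload 10.4 kg.
Tool frame: the origin (TCP) lies on the centre line of the jaws, within the pads' length; the fingertips stand 11 mm ahead of it and the grasp point (between the pads) lies 8 mm behind it; z points along the fingers, y is the line along which they close (so a half turn about z gives the same grasp; the last joint's range is limited). The gripper opens to 87 mm and grips with 3 to 60 N. Pads are 19 mm wide; open, the fingers measure 117 mm over their backs; the gripper's body (75 mm by 190 mm) begins 51 mm behind the grasp point.
Start: joints at [1.165, 0.332, -0.065, 1.46, 0.022, 1.35, -0.088], TCP at [0.233, -0.58, 0.234] pointing down, gripper open.
Joint ranges: [-2.6, 2.6], [-0.5, 2.12], [-1.47, 1.34], [0.16, 2.42], [-1.27, 4.41], [0.06, 2.06], [-2.6, 2.6]. Speed limits (rad/s): [2.22, 2.22, 2.79, 2.79, 3.14, 3.14, 3.14].

INTERFACE

Orientations are given as a unit quaternion [x, y, z, w].
In Python, from bench import r gives the robot as it stands.
- The arm moves only by the shell command python3 -m pendant 'ROWS' [OPENING] [FORCE]. ROWS is JSON, a list of rows, each a list of 4 numbers: the shift along the tool's x, y, z in m, then the turn about the tool's z in rad. A call has 1 to 8 rows; each row shifts and turns the commanded pose from where the row before left it, along the tool's axes as they then stand; what a row does not reach is not made up. A row lasts 1/12 s, in which the tool goes at most 41.7 mm and 7.16 degrees, less where a joint would pass 70% of its speed; a pose out of reach is approached as far as the arm can. A call with a gripper value outside its range is refused whole. OPENING is the opening, from 0 (shut) to 1 (fully open), set as the call begins (- or left out, the last holds). The fingers move at their own pace and stop on an object; FORCE is the grip in N (left out, the last holds). Time passes only in rows, so rows that do not move let the fingers close. It gives the time, the measured TCP pose, the force, the opening and the grip force at its end, in the units of the state.
- r.read_state(): the state, without advancing time (a new reading comes with each control period).
- r.camera(name): name is "scene" or "top" or "wrist"; returns a dict with "img" (400x640x3 uint8, red, green, blue), "camera_matrix" (3x3 intrinsics, pixels), "dist_coeffs" ([k1, k2, p1, p2, k3] as OpenCV has them; the pictures are not rectified), "xyz" and "attitude" of the camera in the world. Camera axes: x right, y down, z forward; pixel columns grow to the right and rows downward; lengths in m; the calibration is good to about 2 mm. A picture is of the moment at which its call begins. There is no depth.
- r.close_job(): hands the job in; it is judged then, once.
Trained networks look in the newest picture that a camera, given by its name, has taken for a name from the list of things; names that differ only in an ending like _2 or _b are one class to them, and where a whole thing is asked for, a point or a joint stands for the part that bears it (a point fixed in the world has none). Each returns a list of dicts, best first, with "score" (0 to 1); they miss things now and then, are a little off and sometimes report something else, mostly with a low value. They report only what shows in the picture. A call takes as long as a camera call. They do not tell look-alikes from the thing itself.
- r.outline_of(thing, camera): "mask" (400x640 bool, what is visible of it) and "bbox" ([centre column, centre row, width, height] in pixels, round what is visible of it).
The state is a dict: "time": time; "joint_positions": joint angles; "joint_vel": joint speeds; "joint_torque": joint torques, N m; "ee_pos": TCP position; "eef_rot": TCP orientation; "ft_force": force on the tool from outside, world axes, zero at the start; "torque": the same for the moment, N m; "width": finger opening in m; "grip_force": force on a finger pad.
Only numpy, scipy, OpenCV 4.12 (cv2) and the standard library are available. Lean on these libraries where they do the work, as an engineer would, in place of code of your own. Each camera call takes 0.05 s, during which the arm holds its last target. There are 200 camera calls.

TASK

Take the griddle scraper out of the white drying block, pass it blade first through the opening in the top of the utensil cabinet without touching the cabinet's frame, and hang its hook over the bar inside. Feel along the bar, pressing only lightly, until the hook drops into the bar's notch, and let go of the scraper only once it sits fully down in the notch, hanging upright. Leave the food pan, the sauce bottle and the shaker cup alone.

Things in the scene. Friction and masses are not known exactly. Their poses are not given: they have to be found in the camera images.
- scraper_grip (a point): Grip point of the griddle scraper (140-260 g), on the middle line of its black handle, 25 mm below the top. It stands upright in the block: own z up, own y along the blade's width, own x is the way the hook points. Handle: 24 (x) by 32 (y) mm, from 55 mm below this point to 25 mm above. Best pinched across the 32 mm, along own y. The whole is 180 mm tall.
- scraper_edge (a point): Middle of the scraper blade's lower edge, 155 mm straight below the grip point. Steel blade 5 mm thick (x), 90 mm wide (y), 70 mm tall; between blade and handle a neck 5 mm thick and 30 mm wide. Same axes as the grip point.
- scraper_hook (a point): Underside middle of the scraper's hook, which rests on the bar: 9.5 mm in +x of the handle's middle line, 65 mm below the grip point. The hook is a flat strip on the neck, 12 mm wide (y), 6 mm thick; under it is a 14 mm gap (x) between neck and a lip 5 mm thick (x) that reaches 10 mm below this point. Same axes as the grip point.
- rack: White plastic drying block, fixed, 60 by 130 by 50 mm tall, origin at the centre of its underside, z up. The scraper's blade stands in a slot 8 mm wide (x), 94 mm long (y) and 35 mm deep in its top; lift it straight up by at least 40 mm to clear it.
- cabinet: Base of the metal utensil cabinet, fixed, 180 (x) by 280 (y) by 145 mm tall, origin at the centre of its underside, z up. Inside, below the opening, runs the hanging bar.
- shell: The cabinet's frame: its 4 mm walls and its 4 mm top sheet (top face 145 mm above the table) with the opening. Same origin and axes as the cabinet. Not to be touched by scraper or robot.
- opening (a point): Centre of the opening in the cabinet's top, level with the top face, 7 mm to -x of the cabinet's origin, cabinet axes. The opening is 60 mm (x) by 184 mm (y).
- hang_bar: The bar: an upright flat steel strip 8 mm thick (x), 55 mm high, running along y, straight for over 65 mm either side. Origin: its top edge, midway along the cabinet (NOT at the notch), 118 mm above the table; cabinet axes. The scraper hangs with its blade on the bar's -x side and the lip on the +x side, its own x along the bar's x, with 3 mm of play each way.
- bar_mid (a point): Same point as the bar's origin; moves with the bar. The top edge has one square notch, 18 mm wide (y), 10 mm deep, up to 28 mm to either side of here; its place varies and is not measured. Slide the hook along under 4 to 6 N of load until the load falls off, then lower it in.
- bar_spring (a point): Point on the bar 20 mm below its top edge, midway. The bar yields downward on springs: it starts to sink at about 3 N and sinks 1 mm for each 0.4 N more, 14 mm at most (8.6 N), then is rigid; it comes back up when relieved. Sideways it is rigid. Never more than 20 N between scraper and bar.
- food_pan: Bystander: clear open food pan, 100 by 160 by 65 mm tall, origin at the centre of its underside.
- sauce_bottle: Bystander: white squeeze bottle, 56 mm across, 160 mm tall, origin at the centre of its underside.
- shaker_cup: Bystander: metal shaker cup, 72 mm across, 85 mm tall, origin at the centre of its underside.
Things that resemble listed ones, but are neither listed nor needed, are in the scene too. There is more than one size of the part that bears scraper_grip; the job needs the larger.

How it is judged:
By the outcome, as a careful person would: the job done as asked, in the order asked, and still so for the second after the job is handed in, with the robot touching nothing.
It also fails if it takes over 72 s, if anything falls off the work surface, if the arm or the gripper's body presses on something with over 40 N, if the wrist force passes 120 N, or if a joint passes its speed limit or range.

## Working session

There is one attempt and no reset: what is moved stays moved. The work goes in short steps, Python scripts to look and compute and a shell command to move; the robot and the scene stay as the last step left them, time stands still between calls to the robot, and variables do not carry over. Pictures are saved under pics/ and viewed, at most 10 in all, crops included, and the job is handed in when it is done.

```bash
ls; mkdir -p pics; cat > h.py <<'E'
import numpy as np, cv2
from scipy.spatial.transform import Rotation as R
from bench import r
def cam(n):
    c=r.camera(n); a=np.array(c["attitude"],float)
    c["R"]=R.from_quat(a.ravel()).as_matrix() if a.size==4 else a
    c["K"]=np.array(c["camera_matrix"]);c["D"]=np.array(c["dist_coeffs"]);c["t"]=np.array(c["xyz"]);return c
def ray(c,uv):
    p=cv2.undistortPoints(np.array([[uv]],float),c["K"],c["D"])[0,0]
    d=c["R"]@np.array([p[0],p[1],1]);return c["t"],d/np.linalg.norm(d)
def atz(c,uv,z):
    o,d=ray(c,uv);return o+d*(z-o[2])/d[2]
def proj(c,P):
    P=np.atleast_2d(P).astype(float)
    rv=cv2.Rodrigues(c["R"].T)[0]
    return cv2.projectPoints(P,rv,-c["R"].T@c["t"],c["K"],c["D"])[0][:,0]
def save(c,n,crop=None,s=1):
    im=c["img"][:,:,::-1]
    if crop: u0,v0,u1,v1=crop; im=im[v0:v1,u0:u1]
    cv2.imwrite("pics/"+n,cv2.resize(im,None,fx=s,fy=s,interpolation=cv2.INTER_CUBIC))
E
python3 - <<'E'
from h import *
s=r.read_state();print({k:np.round(v,3) for k,v in s.items()})
ims=[]
for n in ["scene","top"]:
    c=cam(n);save(c,n+"0.png");print(n,c["t"],c["attitude"],c["K"][0],c["D"])
    for th in ["scraper_grip","rack","cabinet","hang_bar","food_pan","sauce_bottle","shaker_cup"]:
        print(th,[(round(o["score"],2),np.round(o["bbox"])) for o in r.outline_of(th,n)])
E
```

```text
pics
{'time': np.float64(0.0), 'joint_positions': array([ 1.165,  0.333, -0.065,  1.461,  0.022,  1.35 , -0.088]), 'joint_vel': array([-0.   , -0.002,  0.   , -0.002, -0.   ,  0.001,  0.   ]), 'joint_torque': array([ 0.0000e+00, -6.2326e+01,  2.5000e-02, -3.8989e+01, -6.1000e-02,
        4.0000e-02,  0.0000e+00]), 'ee_pos': array([ 0.233, -0.579,  0.233]), 'eef_rot': array([ 0.982,  0.19 , -0.   , -0.001]), 'ft_force': array([ 0.517, -0.65 , -0.85 ]), 'torque': array([-0.007,  0.01 ,  0.022]), 'grip_force': np.float64(0.0), 'width': np.float64(0.087)}
scene [ 1.25289923 -0.34076063  1.025975  ] [ 0.80079949  0.49464869 -0.16990166 -0.29184976] [423.41383235   0.         320.92880494] [0.00908167 0.         0.         0.         0.        ]
scraper_grip [(0.75, array([348., 161.,  29.,  42.])), (0.57, array([332., 152.,  17.,  37.]))]
rack [(0.77, array([352., 186.,  46.,  30.]))]
cabinet [(0.8, array([241., 209., 130., 113.]))]
hang_bar [(0.47, array([352., 266.,  77.,  62.])), (0.44, array([248., 190.,  23.,  10.]))]
food_pan [(0.57, array([352., 268.,  71.,  56.])), (0.2, array([35
[... 357 characters left out ...]
71., 221.,  33.,  20.])), (0.43, array([269., 264.,  20.,  10.]))]
rack [(0.91, array([273., 222.,  50.,  29.])), (0.54, array([489., 215.,  37.,  25.])), (0.29, array([268., 220.,  20.,  14.]))]
cabinet [(0.23, array([395., 229.,  58.,  12.]))]
hang_bar [(0.76, array([393., 231.,  64.,  13.])), (0.5, array([392., 229., 112.,  78.]))]
food_pan [(0.72, array([318., 141.,  52.,  42.])), (0.52, array([392., 232., 113.,  76.]))]
sauce_bottle [(0.79, array([160., 212.,  36.,  22.])), (0.28, array([392., 233., 114.,  80.]))]
shaker_cup [(0.72, array([390., 230., 111.,  80.])), (0.68, array([488., 215.,  39.,  29.])), (0.44, array([162., 211.,  39.,  24.])), (0.16, array([392., 230.,  64.,  14.]))]
```

View pics/scene0.png

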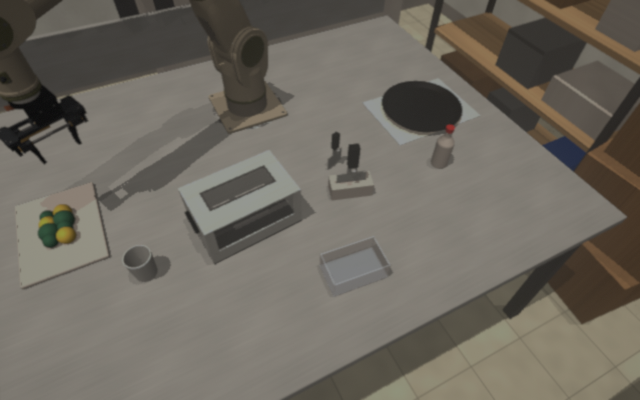

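View pics/top0.png

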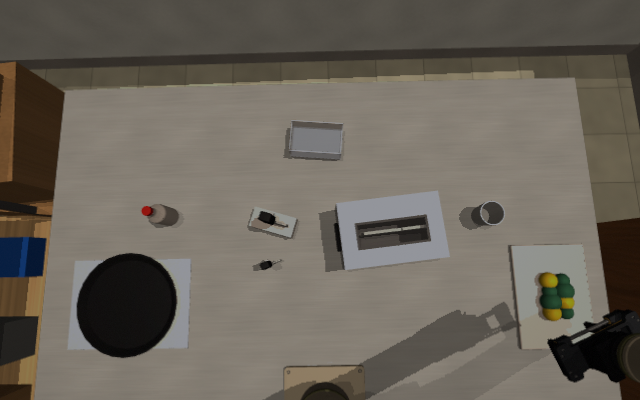

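The scene picture shows the scraper in the white block at (354,156), and a smaller look-alike standing behind it at (335,142). In the top view these are at (266,217) in the block and (266,265) for the small one. The description picks the one in the block. Next is a close crop.

```bash
python3 - <<'E'
from h import *
c=cam("top");d=cam("scene")
a=cv2.resize(c["img"][188:275,325:460,::-1],(800,516),interpolation=cv2.INTER_CUBIC)
cv2.imwrite("pics/cab.png",a)
b=cv2.resize(c["img"][195:280,240:305,::-1],None,fx=6,fy=6,interpolation=cv2.INTER_CUBIC)
e=cv2.resize(d["img"][125:210,315:380,::-1],None,fx=6,fy=6,interpolation=cv2.INTER_CUBIC)
cv2.imwrite("pics/rk.png",np.hstack([b,e]))
E
```

```text
(no output)
```

View pics/cab.png

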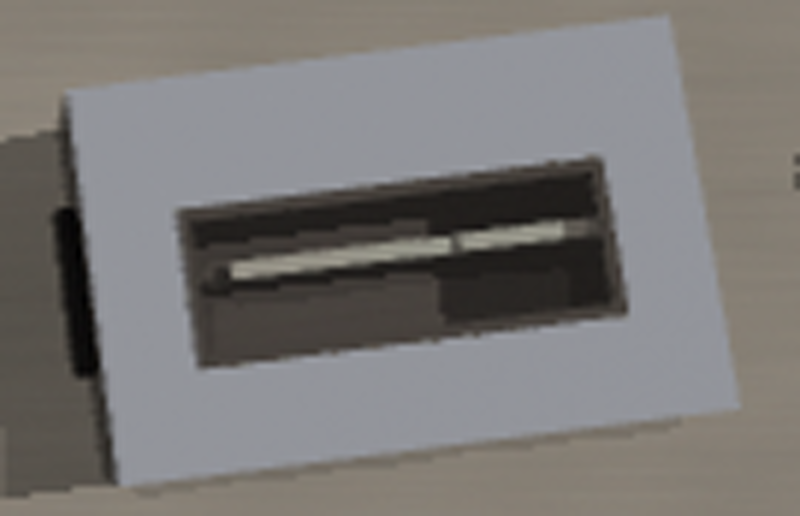

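View pics/rk.png

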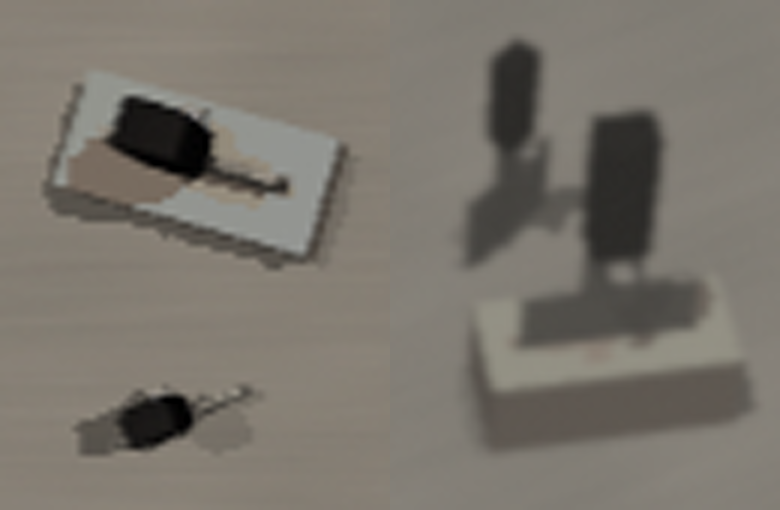

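The cabinet crop shows the opening shifted towards image-down, so cabinet +x ≈ world +x, with the bar at about (400,252). There is a dark mark on the bar at crop (455,243). The rack crop confirms the larger black-handled scraper in the block, with its hook tip poking out on the image-up side, which is world +x.

```bash
python3 - <<'E'
from h import *
c=cam("top");d=cam("scene")
def fit(uv,z):return np.array([atz(c,p,z)[:2] for p in uv])
def rep(n,P): # order: img TL,TR,BR,BL
    ax=(P[0]-P[1])+(P[3]-P[2]); print(n,P.mean(0).round(4),"yaw(y)",np.degrees(np.arctan2(-ax[0],ax[1])).round(2),"size",np.linalg.norm(P[0]-P[1]).round(3),np.linalg.norm(P[1]-P[2]).round(3))
k=800/135
C=np.array([(65,92),(668,15),(740,408),(118,487)])/k+[325,188]-.4
O=np.array([(178,210),(600,158),(627,312),(198,367)])/k+[325,188]-.4
B=np.array([(228,271),(455,243),(565,229)])/k+[325,188]-.4
K=np.array([(90,70),(343,145),(305,255),(55,185)])/6+[240,195]-.4
rep("cab",fit(C,.145));rep("open",fit(O,.145));rep("rack",fit(K,.05))
b=fit(B,.118);print("bar",b.round(4))
P=fit(C,.145);ax=(P[0]-P[1])+(P[3]-P[2]);y=ax/np.linalg.norm(ax);x=np.array([y[1],-y[0]])
o=P.mean(0);print("in cab:", [( ((p-o)@x).round(4),((p-o)@y).round(4)) for p in list(fit(O,.145))+list(b)])
# grip via two-view of handle mask centre
for cc,n in((c,"top"),(d,"scene")):
    m=r.outline_of("scraper_grip",n)
    for o in m: print(n,o["score"],np.round(o["bbox"],1))
# rack centre at heights predicted in both
R0=fit(K,.05).mean(0)
for z in(.115,.195):print(z,proj(c,[*R0,z]).round(1),proj(d,[*R0,z]).round(1))
E
```

```text
cab [ 0.4959 -0.1917] yaw(y) 5.94 size 0.279 0.18
open [ 0.4896 -0.1927] yaw(y) 5.85 size 0.193 0.07
rack [0.5324 0.1412] yaw(y) -17.25 size 0.132 0.057
bar [[ 0.4886 -0.1175]
 [ 0.4992 -0.2232]
 [ 0.5046 -0.2746]]
in cab: [(np.float64(0.0293), np.float64(0.0961)), (np.float64(0.0286), np.float64(-0.0974)), (np.float64(-0.0415), np.float64(-0.0974)), (np.float64(-0.0416), np.float64(0.0971)), (np.float64(0.0005), np.float64(0.0745)), (np.float64(0.0001), np.float64(-0.0318)), (np.float64(0.0), np.float64(-0.0834))]
top 0.57 [266.  219.1  24.3  17.3]
top 0.44 [270.9 264.3  20.7  10.8]
scene 0.88 [333.7 152.1  15.4  37.6]
scene 0.58 [348.8 163.4  29.4  41.1]
scene 0.21 [355.3 267.9  72.4  59.7]
0.115 [[269.3 219.6]] [[350.8 165. ]]
0.195 [[264.6 216.6]] [[352.8 145.4]]
```

```bash
cat >> h.py <<'E'
def plan(x,y,z,th=None):
    s=r.read_state();p=np.array(s["ee_pos"]);Rm=R.from_quat(s["eef_rot"]).as_matrix()
    t0=np.degrees(np.arctan2(Rm[1,0],Rm[0,0]));d=Rm.T@(np.array([x,y,z])-p)
    print("t",round(float(s["time"]),2),"pos",p.round(4),"th",t0.round(2),"tilt",Rm[:,2].round(3),"shift_mm",(d*1000).round(1),"turn",None if th is None else np.radians(t0-th).round(4),"F",np.round(s["ft_force"],2),"w",np.round(s["width"],4),"g",np.round(s["grip_force"],1))
E
python3 -m pendant '[[0,0,-0.03,0],[0,0,-0.03,0],[0,0,-0.03,0],[0,0,-0.03,0],[0.0248,-0.0253,0,0],[0.0248,-0.0253,0,0],[0.0248,-0.0253,0,0],[0.0248,-0.0253,0,0]]' 1
python3 -m pendant '[[0.0248,-0.0253,0,0],[0.0248,-0.0253,0,0],[0.0248,-0.0253,0,0],[0.0248,-0.0253,0,0],[0.0248,-0.0253,0,0],[0.0248,-0.0253,0,0],[0.0248,-0.0253,0,0],[0.0248,-0.0253,0,0]]'
python3 -m pendant '[[0.0248,-0.0253,0,0],[0.0248,-0.0253,0,0],[0.0248,-0.0253,0,0],[0.0248,-0.0253,0,0],[0.0248,-0.0253,0,0],[0.0248,-0.0253,0,0],[0.0248,-0.0253,0,0],[0.0248,-0.0253,0,0]]'
python3 -m pendant '[[0,0,0,0.114],[0,0,0,0.114],[0,0,0,0.114],[0,0,0,0.114],[0,0,0,0.114],[0,0,0,0.114],[0,0,0,0],[0,0,0,0]]'
python3 - <<'E'
from h import *
plan(.532,.141,.35,-17.25)
c=cam("wrist");save(c,"w1.png");print(c["t"],c["R"].round(3))
for z in(.05,.195):print(z,proj(c,[.532,.141,z]))
E
```

```text
time: 1.77
ee_pos: [0.2881, -0.4473, 0.3536]
eef_rot: [0.982, 0.19, 0.0, 0.0]
ft_force: [0.9, 0.2, 0.5]
width: 0.0867
grip_force: 0.0
time: 2.43
ee_pos: [0.3964, -0.1852, 0.3538]
eef_rot: [0.982, 0.19, 0.0, 0.0]
ft_force: [0.9, -0.2, 0.1]
width: 0.0869
grip_force: 0.0
time: 3.1
ee_pos: [0.5049, 0.0765, 0.3539]
eef_rot: [0.982, 0.19, 0.001, 0.0]
ft_force: [0.4, -0.4, 0.0]
width: 0.087
grip_force: 0.0
time: 3.77
ee_pos: [0.5045, 0.0749, 0.3536]
eef_rot: [0.989, -0.148, 0.0, 0.0]
ft_force: [-0.6, 0.8, -0.5]
width: 0.0872
grip_force: 0.0
t 3.77 pos [0.5045 0.0749 0.3536] th -17.05 tilt [ 0. -0. -1.] shift_mm [  6.9 -71.2   3.6] turn 0.0035 F [-0.65  0.84 -0.53] w 0.0872 g 0.0
[0.58068153 0.05196907 0.50537669] [[-0.294 -0.915 -0.277]
 [-0.956  0.281  0.085]
 [-0.     0.29  -0.957]]
0.05 [[268.86076847 155.58788623]]
0.195 [[246.99779145 179.08481925]]
```

View pics/w1.png

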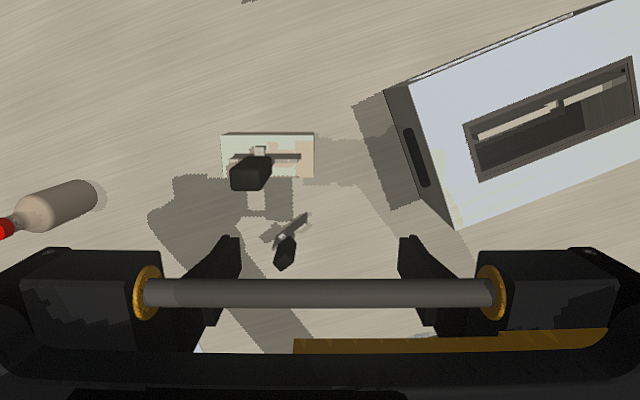

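The wrist view shows the scraper in the block: handle top at about (249,180), hook at (260,150) towards image-up (+x), and rack top centre at about (268,157). These match the predictions (247,179) and (269,156). I'll move over it and check from near.

```bash

python3 -m pendant '[[0.0035,-0.0356,0,0],[0.0035,-0.0356,0,0],[0,0,0.025,0.0035],[0,0,0.025,0],[0,0,0.025,0],[0,0,0.025,0],[0,0,0,0],[0,0,0,0]]'
python3 - <<'E'
from h import *
plan(.532,.141,.25,-17.25)
c=cam("wrist");im=c["img"].copy()
ty=np.radians(-17.25);X=np.array([np.cos(ty),np.sin(ty),0]);Y=np.array([-X[1],X[0],0])
o=np.array([.5324,.1412,0])
P=[o+X*a+Y*b+[0,0,.195] for a,b in((.012,.016),(.012,-.016),(-.012,-.016),(-.012,.016))]+[o+X*a+Y*b+[0,0,.05] for a,b in((.03,.065),(.03,-.065),(-.03,-.065),(-.03,.065))]
for p in proj(c,P):
    if abs(p).max()<900: cv2.circle(im,(int(p[0]),int(p[1])),2,(255,0,0),-1)
print(proj(c,P).round(0).tolist())
c["img"]=im;save(c,"w2.png")
E
```

```text
time: 4.48
ee_pos: [0.532, 0.1405, 0.2533]
eef_rot: [0.989, -0.151, -0.001, 0.0]
ft_force: [0.5, -0.5, 1.4]
width: 0.0872
grip_force: 0.0
t 4.48 pos [0.532  0.1405 0.2533] th -17.34 tilt [-0.002 -0.    -1.   ] shift_mm [-0.1 -0.5  3.3] turn -0.0016 F [ 0.46 -0.45  1.35] w 0.0872 g 0.0
[[295.0, 205.0], [342.0, 205.0], [341.0, 237.0], [296.0, 238.0], [259.0, 149.0], [378.0, 148.0], [375.0, 201.0], [262.0, 201.0]]
```

View pics/w2.png

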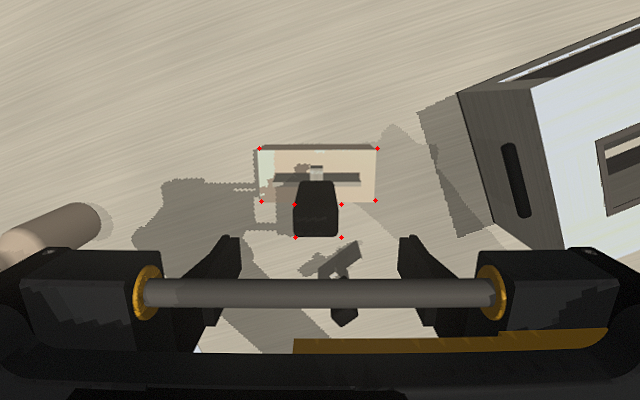

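The red marks sit on the handle top and rack corners. The handle is about 2 px to the left (≈1.5 mm in +y), so I'll descend with that correction and grasp.

```bash

python3 -m pendant '[[0,-0.0016,0.011,0],[0,0,0.011,0],[0,0,0.011,0],[0,0,0.011,0],[0,0,0.011,0],[0,0,0.011,0],[0,0,0.011,0],[0,0,0.008,0]]'
python3 -m pendant '[[0,0,0,0],[0,0,0,0],[0,0,0,0],[0,0,0,0],[0,0,0,0],[0,0,0,0],[0,0,0,0],[0,0,0,0]]' 0 40
python3 -c "
from h import *
plan(.532,.141,.168,-17.25)"
```

```text
time: 5.2
ee_pos: [0.5325, 0.1422, 0.1669]
eef_rot: [0.988, -0.152, -0.001, 0.0]
ft_force: [0.2, -0.0, -0.3]
width: 0.0869
grip_force: 0.0
time: 5.87
ee_pos: [0.5329, 0.1423, 0.1687]
eef_rot: [0.988, -0.152, 0.0, 0.0]
ft_force: [0.3, -0.6, -0.1]
width: 0.0416
grip_force: 0.0
t 5.87 pos [0.5329 0.1423 0.1687] th -17.46 tilt [ 0. -0. -1.] shift_mm [-0.5  1.5  0.7] turn -0.0036 F [ 0.26 -0.57 -0.09] w 0.0416 g 0.0
```

Still closing; wait, then lift 100 mm gently.

```bash

python3 -m pendant '[[0,0,0,0],[0,0,0,0],[0,0,0,0],[0,0,0,0],[0,0,0,0],[0,0,0,0]]'
python3 -m pendant '[[0,0,-0.006,0],[0,0,-0.006,0],[0,0,-0.006,0],[0,0,-0.006,0],[0,0,-0.006,0],[0,0,-0.008,0],[0,0,-0.008,0],[0,0,-0.008,0]]'
python3 -c "
from h import *
plan(.532,.141,.335,-17.25)"
```

```text
time: 6.37
ee_pos: [0.5329, 0.1423, 0.1686]
eef_rot: [0.988, -0.152, 0.0, 0.0]
ft_force: [0.5, 0.1, 0.3]
width: 0.0317
grip_force: 40.0
time: 7.03
ee_pos: [0.5329, 0.1424, 0.2235]
eef_rot: [0.988, -0.152, 0.0, -0.0]
ft_force: [-0.2, -0.5, -2.0]
width: 0.0316
grip_force: 40.0
t 7.03 pos [0.5329 0.1424 0.2235] th -17.46 tilt [ 0. -0. -1.] shift_mm [  -0.4    1.6 -111.5] turn -0.0036 F [-0.19 -0.46 -2.02] w 0.0316 g 40.0
```

```bash

python3 -m pendant '[[0,0,-0.014,0],[0,0,-0.014,0],[0,0,-0.014,0],[0,0,-0.014,0],[0,0,-0.014,0],[0,0,-0.014,0],[0,0,-0.014,0],[0,0,-0.013,0]]'
python3 -m pendant '[[0,0,0,-0.102],[0,0,0,-0.102],[0,0,0,-0.102],[0,0,0,-0.102],[0,0,0,0]]'
python3 -m pendant '[[-0.005,0.024,0,0],[-0.005,0.024,0,0],[-0.005,0.024,0,0],[-0.005,0.024,0,0],[-0.005,0.024,0,0],[-0.005,0.024,0,0],[0,0,0,0],[0,0,0,0]]'
python3 - <<'E'
from h import *
plan(.4864,-.1927,.335,5.94)
c=cam("wrist");t=cam("top")
th=np.radians(5.94);X=np.array([np.cos(th),np.sin(th),0]);Y=np.array([-X[1],X[0],0]);o=np.array([.4959,-.1917,0])
a=proj(c,[o+Y*b+[0,0,.118] for b in(-.08,-.04,0,.04,.08)]);print(a.round(1).tolist())
print(proj(c,[o+X*p+Y*q+[0,0,.145] for p,q in((.023,.092),(.023,-.092),(-.037,-.092),(-.037,.092))]).round(1).tolist())
u,v=a[2].astype(int);u0=max(0,min(440,u-100));v0=max(0,v-75)
print(u0,v0);L=cv2.resize(c["img"][v0:v0+150,u0:u0+200],(800,600),interpolation=cv2.INTER_CUBIC)
cv2.imwrite("pics/w3.png",L[:,:,::-1])
E
```

```text
time: 7.7
ee_pos: [0.5328, 0.1424, 0.335]
eef_rot: [0.988, -0.152, 0.0, -0.0]
ft_force: [-0.8, 0.3, -3.0]
width: 0.0316
grip_force: 40.0
time: 8.12
ee_pos: [0.5328, 0.1424, 0.3341]
eef_rot: [0.999, 0.054, 0.0, -0.0]
ft_force: [-0.7, -0.6, -1.6]
width: 0.0317
grip_force: 40.0
time: 8.78
ee_pos: [0.5178, -0.0055, 0.3339]
eef_rot: [0.999, 0.049, 0.0, 0.0]
ft_force: [-0.4, 0.6, -2.1]
width: 0.0317
grip_force: 40.0
t 8.78 pos [ 0.5178 -0.0055  0.3339] th 5.56 tilt [ 0. -0. -1.] shift_mm [-49.4 183.2  -1. ] turn -0.0066 F [-0.37  0.65 -2.13] w 0.0317 g 40.0
[[535.6, 205.8], [503.9, 206.1], [471.6, 206.3], [438.9, 206.6], [405.8, 206.8]]
[[402.6, 194.6], [564.4, 193.6], [553.7, 242.7], [399.0, 244.8]]
371 131
```

View pics/w3.png

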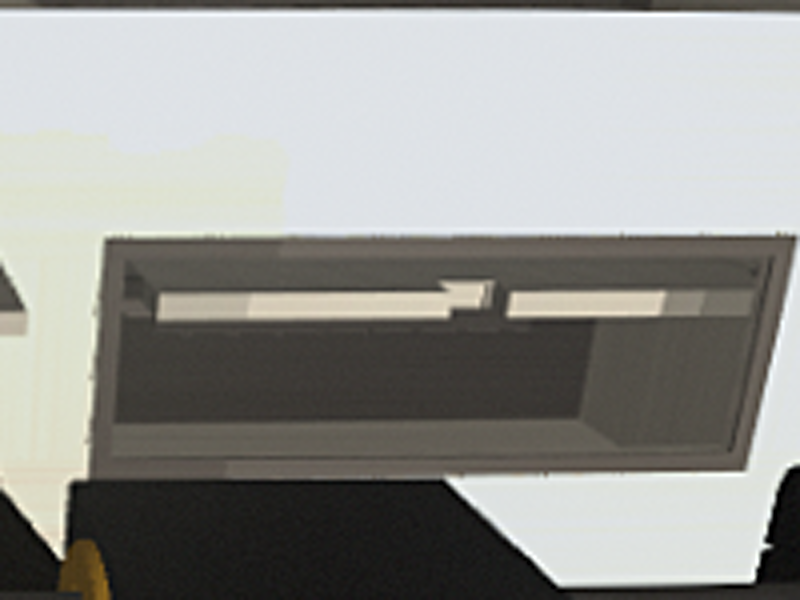

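The crop shows the notch clearly on the bar, between crop columns 450 and 507 (pixels ≈483.5–497.7). That puts its centre about 23–24 mm to −y of bar_mid, which agrees with the dark mark in the top view. I'll go over the bar and just enter the opening, then check the alignment.

```bash

python3 -m pendant '[[-0.0062,0.0237,0,0],[-0.0062,0.0237,0,0],[-0.0062,0.0237,0,0],[-0.0062,0.0237,0,0],[-0.0062,0.0237,0,0],[-0.0062,0.0237,0,0],[-0.0062,0.0237,0,0],[-0.0062,0.0237,0,0]]'
python3 -m pendant '[[0,0,0,-0.0066],[0,0,0,0],[0,0,0.01,0],[0,0,0.01,0],[0,0,0.01,0],[0,0,0.008,0],[0,0,0,0],[0,0,0,0]]'
python3 - <<'E'
from h import *
plan(.4866,-.1987,.29,5.94)
c=cam("wrist")
th=np.radians(5.94);X=np.array([np.cos(th),np.sin(th),0]);Y=np.array([-X[1],X[0],0]);o=np.array([.4959,-.1917,0])
s=r.read_state();p=np.array(s["ee_pos"])
P=lambda x,y,z:proj(c,o+X*x+Y*y+[0,0,z])[0].round(1).tolist()
Q=lambda x,y,z:proj(c,p+X*x+Y*y+[0,0,z])[0].round(1).tolist()
print("bar edges +-4 at y=.05,-.06:",P(.004,.05,.118),P(-.004,.05,.118),P(.004,-.06,.118),P(-.004,-.06,.118))
print("lip outer corners bottom",Q(.0215,.006,-.0737),Q(.0215,-.006,-.0737),"hook top",Q(.0215,.006,-.0577),Q(.0215,-.006,-.0577))
print("blade top corners",Q(.0025,.045,-.0837),Q(.0025,-.045,-.0837),"bottom",Q(.0025,.045,-.1537),Q(.0025,-.045,-.1537))
L=cv2.resize(c["img"][130:280,220:420],(800,600),interpolation=cv2.INTER_CUBIC)
cv2.imwrite("pics/w4.png",L[:,:,::-1])
E
```

```text
time: 9.55
ee_pos: [0.4884, -0.1974, 0.3338]
eef_rot: [0.999, 0.052, 0.0, -0.0]
ft_force: [0.5, -0.2, -1.8]
width: 0.0314
grip_force: 40.0
time: 10.22
ee_pos: [0.4878, -0.1973, 0.295]
eef_rot: [0.998, 0.055, -0.0, -0.0]
ft_force: [-0.0, 0.7, -1.1]
width: 0.0316
grip_force: 40.0
t 10.22 pos [ 0.4878 -0.1973  0.295 ] th 6.32 tilt [-0.001  0.    -1.   ] shift_mm [-1.4  1.2  5. ] turn 0.0066 F [-0.03  0.7  -1.12] w 0.0316 g 40.0
bar edges +-4 at y=.05,-.06: [266.6, 169.2] [266.9, 176.8] [373.3, 169.9] [372.9, 177.5]
lip outer corners bottom [311.9, 186.2] [328.7, 186.3] hook top [311.4, 192.2] [329.4, 192.3]
blade top corners [261.0, 206.7] [379.1, 207.5] bottom [273.4, 184.2] [366.4, 184.8]
```

View pics/w4.png

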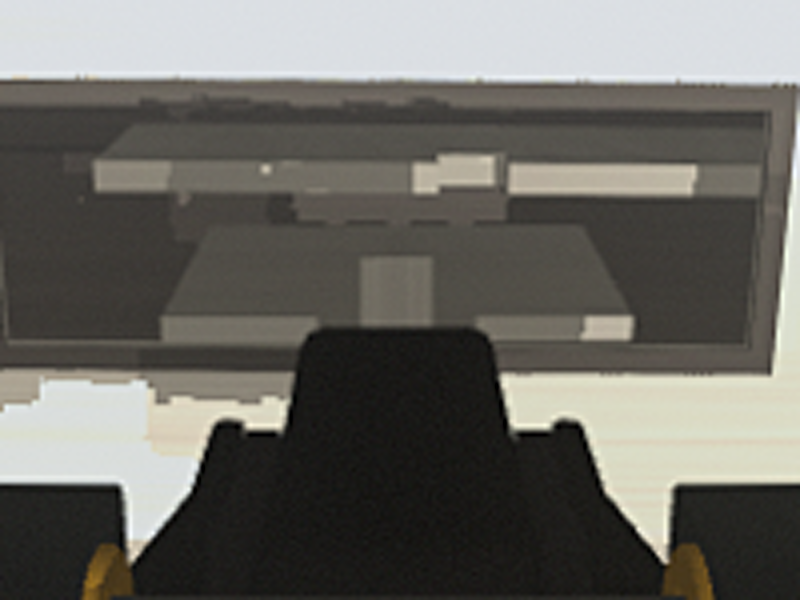

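The alignment picture shows the bar at rows ≈170–178, the blade square to it, and the hook at column ≈319. The notch is at columns 329–347, about 18.6 mm further to −y. Hook and bar agree in x to within about 0.2 mm, so I'll trim yaw by 0.4° and descend.

```bash

python3 -m pendant '[[0,0,0.01,0.0066],[0,0,0.012,0],[0,0,0.012,0],[0,0,0.012,0],[0,0,0.012,0],[0,0,0.012,0],[0,0,0.012,0],[0,0,0,0]]'
python3 -m pendant '[[0,0,0.005,0],[0,0,0.005,0],[0,0,0.004,0],[0,0,0.004,0],[0,0,0.002,0],[0,0,0,0],[0,0,0,0]]'
python3 -c "
from h import *
plan(.4866,-.1987,.182,5.94)"
```

```text
time: 10.93
ee_pos: [0.4868, -0.1974, 0.2106]
eef_rot: [0.999, 0.052, -0.002, -0.001]
ft_force: [-1.1, 0.3, -3.3]
width: 0.0317
grip_force: 40.0
time: 11.52
ee_pos: [0.4882, -0.1977, 0.1937]
eef_rot: [0.999, 0.052, 0.0, 0.0]
ft_force: [-0.1, -0.1, -2.0]
width: 0.0318
grip_force: 40.0
t 11.52 pos [ 0.4882 -0.1977  0.1937] th 5.92 tilt [ 0. -0. -1.] shift_mm [-1.7  0.8 11.7] turn -0.0003 F [-0.05 -0.07 -2.02] w 0.0318 g 40.0
```

```bash

python3 -m pendant '[[0,0,0.003,0],[0,0,0.003,0],[0,0,0.003,0],[0,0,0,0],[0,0,0,0]]' | sed -n '2p;4p'
python3 -m pendant '[[0,0,0.002,0],[0,0,0.002,0],[0,0,0,0],[0,0,0,0]]'| sed -n '2p;4p'
python3 -m pendant '[[0,0,0.001,0],[0,0,0.001,0],[0,0,0,0],[0,0,0,0]]'| sed -n '2p;4p'
```

```text
ee_pos: [0.4879, -0.1977, 0.1843]
ft_force: [-0.6, 0.5, -1.5]
ee_pos: [0.4883, -0.1978, 0.1808]
ft_force: [-0.6, 0.8, 0.2]
ee_pos: [0.4882, -0.1977, 0.1787]
ft_force: [0.4, 0.0, 2.0]
```

```bash

python3 -m pendant '[[0,0,0.001,0],[0,0,0.001,0],[0,0,0,0],[0,0,0,0]]'| sed -n '2p;4p'
python3 -m pendant '[[0,0.002,0,0],[0,0.002,0,0],[0,0.002,0,0],[0,0,0,0],[0,0,0,0]]'| sed -n '2p;4p'
python3 -m pendant '[[0,0.002,0,0],[0,0.002,0,0],[0,0,0,0],[0,0,0,0]]'| sed -n '2p;4p'
```

```text
ee_pos: [0.4882, -0.1978, 0.1766]
ft_force: [-0.7, -1.0, 2.9]
ee_pos: [0.4887, -0.2039, 0.1765]
ft_force: [0.0, 3.1, 3.2]
ee_pos: [0.4891, -0.2081, 0.1766]
ft_force: [0.3, 1.5, 2.7]
```

```bash

python3 -m pendant '[[0,0.0015,0,0],[0,0.0015,0,0],[0,0,0,0],[0,0,0,0]]'| sed -n '2p;4p'
python3 -m pendant '[[0,0.0015,0,0],[0,0.0015,0,0],[0,0,0,0],[0,0,0,0]]'| sed -n '2p;4p'
```

```text
ee_pos: [0.4895, -0.2109, 0.1766]
ft_force: [0.2, 1.7, 1.9]
ee_pos: [0.4892, -0.2143, 0.176]
ft_force: [-0.8, -0.0, -1.8]
```

```bash

python3 -m pendant '[[0,0.001,0,0],[0,0.001,0,0],[0,0,0,0],[0,0,0,0]]'| sed -n '2p;4p'
```

```text
ee_pos: [0.4899, -0.2158, 0.1764]
ft_force: [-0.2, 1.1, -2.6]
```

The load fell off at y ≈ −0.214 and the hook is now centred in the notch. Next I'll lower it until it sits.

```bash

python3 -m pendant '[[0,0,0.001,0],[0,0,0.001,0],[0,0,0.001,0],[0,0,0,0],[0,0,0,0]]'| sed -n '2p;4p'
python3 -m pendant '[[0,0,0.001,0],[0,0,0,0],[0,0,0,0]]'| sed -n '2p;4p'
python3 -m pendant '[[0,0,0.001,0],[0,0,0,0],[0,0,0,0]]'| sed -n '2p;4p'
```

```text
ee_pos: [0.4899, -0.2156, 0.1735]
ft_force: [-0.8, 0.1, -1.8]
ee_pos: [0.4899, -0.2156, 0.1725]
ft_force: [-0.4, -0.5, -2.0]
ee_pos: [0.4899, -0.2156, 0.1716]
ft_force: [0.4, 0.0, -2.0]
```

```bash

python3 -m pendant '[[0,0,0.001,0],[0,0,0,0],[0,0,0,0]]'| sed -n '2p;4p'
python3 -m pendant '[[0,0,0.001,0],[0,0,0,0],[0,0,0,0]]'| sed -n '2p;4p'
```

```text
ee_pos: [0.49, -0.2156, 0.1707]
ft_force: [-1.4, 0.7, 2.3]
ee_pos: [0.49, -0.2156, 0.1696]
ft_force: [-0.3, -1.0, 1.9]
```

```bash

python3 -m pendant '[[0,0,-0.001,0],[0,0,-0.0005,0],[0,0,0,0],[0,0,0,0],[0,0,0,0]]'| sed -n '2p;4p'
python3 -m pendant '[[0,0,0,0],[0,0,0,0],[0,0,0,0],[0,0,0,0],[0,0,0,0],[0,0,0,0]]' 0.7
python3 - <<'E'
from h import *
c=cam("wrist");L=cv2.resize(c["img"][130:310,200:440],(800,600),interpolation=cv2.INTER_CUBIC)
cv2.imwrite("pics/w5.png",L[:,:,::-1])
E
```

```text
ee_pos: [0.49, -0.2156, 0.1711]
ft_force: [-0.8, -0.6, 1.3]
time: 17.02
ee_pos: [0.49, -0.2156, 0.171]
eef_rot: [0.999, 0.052, 0.0, 0.0]
ft_force: [-0.1, -0.0, -0.8]
width: 0.0586
grip_force: 0.0
```

View pics/w5.png

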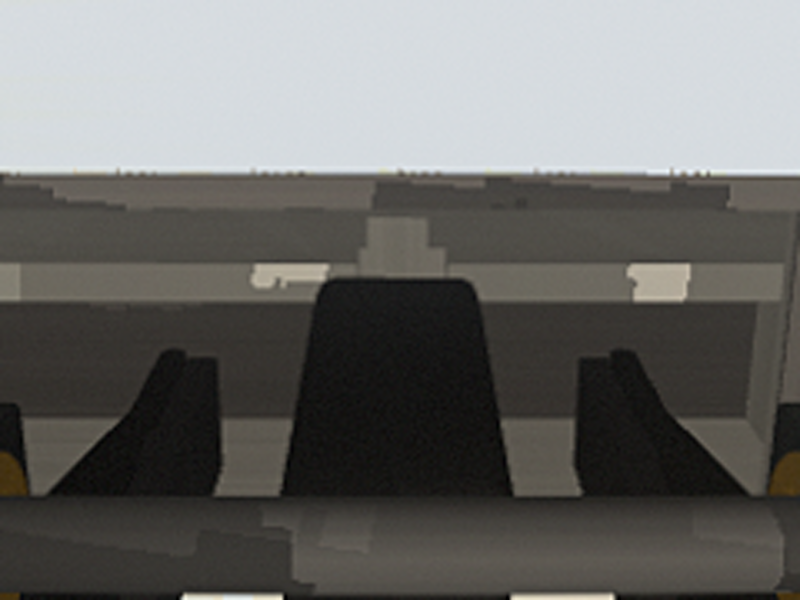

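The picture shows the hook at (400,245) sitting in the notch, the handle upright, and both fingers clear at (190,420) and (610,420). I'll retreat straight up and check.

```bash

python3 -m pendant '[[0,0,-0.008,0],[0,0,-0.015,0],[0,0,-0.02,0],[0,0,-0.025,0],[0,0,-0.025,0],[0,0,-0.025,0],[0,0,0,0],[0,0,0,0]]'
python3 -m pendant '[[0,-0.02,-0.01,0],[0,-0.025,0,0],[0,-0.025,0,0],[0,-0.025,0,0],[0,-0.025,0,0],[0,-0.02,0,0],[0,0,0,0],[0,0,0,0]]'
python3 - <<'E'
from h import *
c=cam("wrist");s=cam("scene")
a=cv2.resize(c["img"][100:250,320:640],(800,375),interpolation=cv2.INTER_CUBIC)
b=cv2.resize(s["img"][140:265,170:410],(432,225),interpolation=cv2.INTER_CUBIC)
im=np.zeros((600,800,3),np.uint8);im[:375]=a;im[375:,:432]=b
cv2.imwrite("pics/end.png",im[:,:,::-1])
E
```

```text
time: 17.73
ee_pos: [0.4906, -0.2157, 0.2909]
eef_rot: [0.999, 0.052, 0.001, 0.001]
ft_force: [0.3, 0.1, -1.1]
width: 0.0609
grip_force: 0.0
time: 18.4
ee_pos: [0.4751, -0.0756, 0.2986]
eef_rot: [0.999, 0.053, -0.0, 0.0]
ft_force: [0.6, 0.5, 0.1]
width: 0.0607
grip_force: 0.0
```

View pics/end.png

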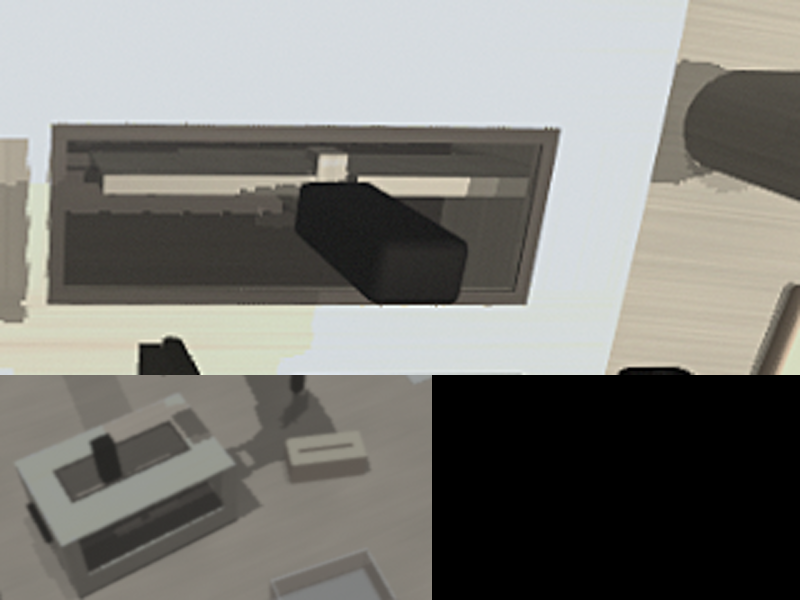

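The final picture shows the scraper hanging upright with its hook in the notch at (330,165). The block is empty and the robot is clear, so I'm handing in.

```bash
python3 -c "
from bench import r
print(r.close_job())"
```

```text
the job is handed in; nothing more can be done
None
```

The scraper hangs upright with its hook seated in the bar's notch; I let go only once it sat fully down, kept the load on the bar at about 5 N, saw no sign of touching the frame, left the bystanders alone, and handed the job in at about 18 s.

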